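Take the drained dip baskets off the hooks and lock them in the carrier

TASK

The washed parts have drained: take every dip basket off the drip rack's deep hooks and stand each one upright in a pocket of the grey carrier. When they are all in, swing the carrier's retaining bar over and down until it rests in its catch. Leave the other things on the bench where they are.

Things in the scene. Friction and masses are not known exactly. Their poses are not given: they have to be found in the camera images.
- basket_1: steel dip basket. Cup 52 mm wide, 42 high; above it an eye framed by straps (32 mm over them in y, 10 in x), 24 wide, 42 to 102 mm up; crossbar to 112; upright flat stem 18 mm in y, 10 in x, 112 to 154 mm up; T head 28 x 12 mm to 162. Origin: centre of cup's underside, z along the stem. Starts hung by the crossbar on a hook
- basket_2: dip basket like basket_1; up to four are there, any may be absent; each hangs with its y along the rack's y within 5 degrees; about 0.15 kg
- basket_3: dip basket like basket_1; up to four are there, any may be absent; each hangs with its y along the rack's y within 5 degrees; about 0.15 kg
- basket_4: dip basket like basket_1; up to four are there, any may be absent; each hangs with its y along the rack's y within 5 degrees; about 0.15 kg
- rack: fixed dark steel drip rack, rail 330 mm long along y, top 164 mm up, four hooks 80 mm apart. Origin on the bench under the middle of the line where baskets hang; hook tips stand to -x, the open side. Rail and posts lie 60 to 87 mm behind (+x). To come off, a basket must rise more than 30 but under 50 mm, then go 55 mm or more to -x before rising on
- hook_1 (a point): resting point of a crossbar on a hook's upper side, 155 mm above the bench; axes as the rack's. Hook: 8 mm round bar, level shank from the rail to 23 mm in front (-x) of this point, then turned straight up; its tip ends 28 mm above this point
- hook_2 (a point): as hook_1, the next hook along the rack's +y
- hook_3 (a point): as hook_1, the next hook along the rack's +y
- hook_4 (a point): as hook_1, the next hook along the rack's +y
- carrier: loose grey sheet-metal carrier, 2 kg, 143 x 143 mm, walls 32 mm high, 5 thick, floor 5 thick; 2 x 2 square pockets 64 mm wide, centres at x, y = +-34.5 mm. Origin: centre of underside, z up. Hinge of the retaining bar at the +y end; at the -y end (y = -76 mm) a post 40 mm wide with a forked catch, prongs 69 mm high
- retainer (a joint): the carrier's retaining bar, rad: 0 = closed, level in the forked catch, across the middle over the cups' rims between the stems; grows as it swings up and away; pi/2 upright, 2.3 its stop. Starts open, leaning away from the carrier. Stiff: stays where left, takes 1 to 2 N at the tab
- retainer_hinge (a point): middle of the bar's hinge, at carrier y = 81, z = 54 mm; axes as the carrier's, hinge axis along x
- retainer_tab (a point): grip point on the bar's free end, 203 mm from the hinge axis. Tab 12 mm wide (along the carrier's x), 8 thick, from 156 to 222 mm from the hinge; the rest is a strip 22 mm wide, 5 thick. At joint value q it is at carrier y = 81 - 203 cos q, z = 54 + 203 sin q (mm)
- wood_block: softwood packing block, 55 x 100 x 38 mm, a bystander; origin centre of its underside
- v_block: steel V-block, 45 x 55 x 38 mm, a bystander; origin centre of its underside
- grease_pot: small red round pot, 63 mm across, 45 mm high, a bystander; origin centre of its underside
Not all that is in view belongs to the job. Leave any blue or green look-alike of the basket_3 alone.

How it is judged:
By the outcome, as a careful person would: the job done as asked, in the order asked, and still so for the second after the job is handed in, with the robot touching nothing.
Of basket_1, basket_2, basket_3, basket_4 only 3 to 4 are there at a start; the rules pass over those that are not, and their reading is None.
At some moment in a run one of carrier may be knocked a few centimetres aside while the robot is not near it.
Once in a run the grip may slacken for a moment while it holds something.
It also fails if it takes over 210 s, if anything falls off the work surface, if the arm or the gripper's body presses on something with over 40 N, if the wrist force passes 120 N, or if a joint passes its speed limit or range.

ROBOT

A 6-joint arm with a two-finger parallel gripper is mounted at the origin on a cart in front of the work surface, level with it; the furniture and walls round the work are solid. World frame = base frame: x ahead of the robot, y to its left, z up, the work surface at z = 0. Lengths are in m, angles in rad, forces in N, time in s.
With the tool pointing down it reaches from about 0.25 to 0.775 m from the base axis. Payload 4 kg.
Tool frame: the origin (TCP) lies between the finger pads; the fingertips stand 14 mm ahead of it and the grasp point (between the pads) lies 5 mm behind it (nose_length is the distance from the TCP to the fingertips, in m); z points along the fingers, y is the line along which they close (so a half turn about z gives the same grasp; the last joint's range is limited). The gripper opens to 94 mm and grips with 3 to 60 N. Pads are 16 mm wide; open, the fingers measure 119 mm over their backs; the gripper's body (75 mm by 177 mm) begins 78 mm behind the grasp point.
Start: joints at [1.099, 0.087, 1.371, -0, 1.684, -0.103], TCP at [0.198, 0.513, 0.22] pointing down, gripper open.
Joint ranges: [-3.1, 3.1], [-0.76, 2.03], [0.27, 2.55], [-1.08, 4.22], [0.17, 2.65], [-2.57, 2.57]. Speed limits (rad/s): [2.79, 2.79, 3.14, 3.14, 3.14, 3.14].

INTERFACE

Orientations are given as [roll, pitch, yaw] about the fixed x, y, z axes, in that order (R = Rz(yaw) Ry(pitch) Rx(roll)).
In Python, from bench import * gives the robot as it stands.
- The arm moves only by the tool move_arm, never from a script. Its argument "steps" is one flat list of numbers, 7 for each row, row after row: the turn, a rotation vector about the world's x, y, z in rad, then the shift along the world's x, y, z in m, then the opening, from 0 (shut) to 1 (fully open). A call has 1 to 12 rows; each row is the pose to reach, as a shift and turn from the pose commanded when the call began; what a row does not reach only later rows make up. A row lasts 1/10 s, in which the tool goes at most 50 mm and 8.59 degrees, less where a joint would pass 70% of its speed; a pose out of reach is approached as far as the arm can. A call with a gripper value outside its range is refused whole. The fingers move at their own pace and stop on an object; the grip force is fixed at half the most. Time passes only in rows, so rows that repeat a pose let the fingers close. It gives the time, the measured TCP pose, the force, the opening and the grip force at its end, in the units of the state.
- get_obs(): the state, without advancing time (a new reading comes with each control period).
- snapshot(name): name is "side" or "top"; returns (picture, depth): 480x640x3 uint8, red, green, blue; 480x640 float32, m along the optical axis (not along the pixel's ray), 0 where there is no reading.
- camera_model(name): a dict with "fx", "fy", "cx", "cy" (pixels), "rvec" (rotation vector, rad) and "tvec" (3), from world to camera coordinates, as OpenCV has them. Camera axes: x right, y down, z forward; pixel columns grow to the right and rows downward; lengths in m; the calibration is good to about 2 mm. A picture is of the moment at which its call begins. camera_model takes no time and is no camera call.
- close_job(): hands the job in; it is judged then, once.
Trained networks look in the newest picture that a camera, given by its name, has taken for a name from the list of things; names that differ only in an ending like _2 or _b are one class to them, and where a whole thing is asked for, a point or a joint stands for the part that bears it (a point fixed in the world has none). Each returns a list of dicts, best first, with "score" (0 to 1); they miss things now and then, are a little off and sometimes report something else, mostly with a low value. They report only what shows in the picture. A call takes as long as a camera call. They do not tell look-alikes from the thing itself.
- silhouettes(camera, target): "pixels" (480x640 bool, what is visible of it) and "uv" ([column, row] in pixels, amid what is visible of it).
- spot_point(camera, target): "uv" ([column, row] in pixels: a listed point, or the origin of a listed thing).
The state is a dict: "time": time; "joint_positions": joint angles; "qvel": joint speeds; "joint_torque": joint torques, N m; "tool_pos": TCP position; "ee_rot": TCP orientation; "wrist_force": force on the tool from outside, world axes, zero at the start; "wrist_torque": the same for the moment, N m; "width": finger opening in m; "finger_force": force on a finger pad.
Only numpy, scipy, OpenCV 4.12 (cv2) and the standard library are available. Lean on these libraries where they do the work, as an engineer would, in place of code of your own. Each camera call takes 0.05 s, during which the arm holds its last target. There are 200 camera calls.

## Working session

There is one attempt and no reset: what is moved stays moved. The work goes in short steps, Python scripts to look and compute and a tool call to move; the robot and the scene stay as the last step left them, time stands still between calls to the robot, and variables do not carry over. Pictures are saved under pics/ and viewed, at most 17 in all, crops included, and the job is handed in when it is done.

Besides the shell and the picture viewer there is one more tool, called after ">>>" as name(argument=value, ...) on one line, values as JSON. move_arm: Moves the arm, as the interface text tells. Its arguments: {"type":"object","properties":{"steps":{"type":"array"}},"required":["steps"]}

```bash
mkdir -p pics; ls; python3 - <<'E'
from bench import *
import cv2, numpy as np
o=get_obs(); print({k:np.round(v,3) for k,v in o.items()})
for n in("side","top"):
    p,d=snapshot(n); cv2.imwrite(f"pics/{n}0.png",p[:,:,::-1]); np.save(f"pics/{n}0.npy",d)
    c=camera_model(n); print(n,c)
    for t in("basket_1","carrier","rack","retainer_tab","retainer"):
        print(t,[(np.round(r["uv"]).tolist(),round(r["score"],2)) for r in silhouettes(n,t)])
    for t in("basket_1","carrier","hook_1","retainer_tab","retainer_hinge","rack"):
        print("pt",t,[(np.round(r["uv"],1).tolist(),round(r["score"],2)) for r in spot_point(n,t)])
E
```

```text
pics
{'time': np.float64(0.0), 'joint_positions': array([ 1.099,  0.088,  1.372,  0.   ,  1.684, -0.103]), 'qvel': array([-0.001,  0.001,  0.001, -0.002,  0.   , -0.001]), 'joint_torque': array([ 0.0000e+00, -3.4019e+01, -3.0243e+01,  7.2000e-02,  3.3000e-02,
       -0.0000e+00]), 'tool_pos': array([0.198, 0.513, 0.218]), 'ee_rot': array([-3.139, -0.   ,  2.773]), 'wrist_force': array([ 0.113, -0.402, -0.085]), 'wrist_torque': array([-0.012,  0.002, -0.018]), 'finger_force': np.float64(0.0), 'width': np.float64(0.094)}
side {'fx': 455.26212843523564, 'fy': 455.26212843523564, 'cx': 319.45967411108614, 'cy': 239.53672639511612, 'rvec': array([ 2.09051853, -0.1622536 ,  0.11485343]), 'tvec': array([-0.54265626, -0.02432283,  1.36021634])}
basket_1 [([366.0, 228.0], 0.86), ([310.0, 390.0], 0.81), ([228.0, 234.0], 0.78), ([358.0, 256.0], 0.55), ([249.0, 183.0], 0.54), ([377.0, 219.0], 0.48)]
carrier [([320.0, 218.0], 0.57)]
rack [([383.0, 273.0], 0.86)]
retainer_tab [([286.0, 166.0], 0.49)]
retainer [([289.0, 166.0], 0.77)]
pt basket_1 [([312.1, 407.8], 0.89), ([252.5, 215.1], 0.65), ([3
[... 623 characters left out ...]
75), ([283.0, 336.0], 0.75), ([154.0, 308.0], 0.73), ([273.0, 185.0], 0.65), ([302.0, 195.0], 0.61), ([464.0, 283.0], 0.6)]
carrier [([199.0, 226.0], 0.58)]
rack [([330.0, 190.0], 0.73)]
retainer_tab [([179.0, 259.0], 0.7), ([327.0, 191.0], 0.19)]
retainer []
pt basket_1 [([159.9, 306.9], 0.95), ([462.6, 282.4], 0.79), ([328.3, 213.2], 0.78), ([300.7, 204.1], 0.59), ([272.9, 191.7], 0.58), ([285.0, 334.0], 0.53)]
pt carrier [([203.5, 231.0], 0.92)]
pt hook_1 [([298.7, 193.1], 0.96), ([358.3, 219.9], 0.78), ([327.4, 208.8], 0.69), ([271.1, 176.4], 0.68)]
pt retainer_tab []
pt retainer_hinge [([197.6, 258.3], 0.7), ([339.7, 300.1], 0.58)]
pt rack [([312.3, 213.7], 0.9), ([327.2, 216.3], 0.18)]
```

View pics/side0.png

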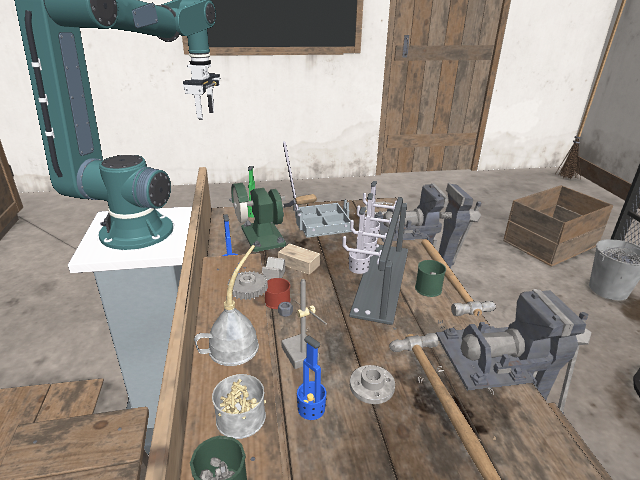

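View pics/top0.png

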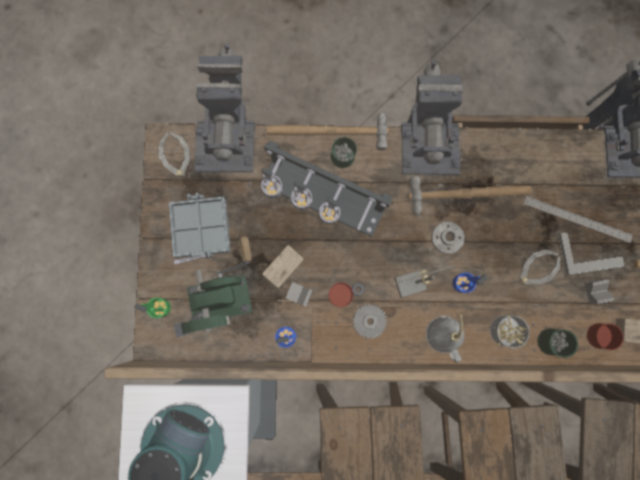

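Three white baskets hang on the rack (top view 272,185; 301,196; 328,210), hook at (358,220) is empty. The carrier is at (200,228) with its hinge facing the robot. Blue and green ones are look-alikes.

```bash
cat > h.py <<'E'
from bench import *
import cv2, numpy as np
def cam(n):
    c=camera_model(n); R=cv2.Rodrigues(np.array(c["rvec"]))[0]; return c,R,np.array(c["tvec"])
def plane(n,uv,z):
    c,R,t=cam(n); r=R.T@np.array([(uv[0]-c["cx"])/c["fx"],(uv[1]-c["cy"])/c["fy"],1]); o=-R.T@t
    return o+r*(z-o[2])/r[2]
def cloud(n,d):
    c,R,t=cam(n); v,u=np.mgrid[:480,:640]
    P=np.stack([(u-c["cx"])/c["fx"]*d,(v-c["cy"])/c["fy"]*d,d],-1)
    P=(P-t)@R; P[d<=0]=np.nan; return P
def proj(n,P):
    c,R,t=cam(n); q=np.atleast_2d(P)@R.T+t; return np.c_[q[:,0]/q[:,2]*c["fx"]+c["cx"],q[:,1]/q[:,2]*c["fy"]+c["cy"]]
E
python3 - <<'E'
from h import *
np.set_printoptions(precision=4,suppress=True)
H=[(271.1,176.4),(298.7,193.1),(327.4,208.8),(358.3,219.9)]
for u in H: print("hook top",plane("top",u,.155))
for u in [(369.4,201.6),(366.7,215.3),(360.2,232.6),(355.7,248.1)]: print("hook side",plane("side",u,.155))
print("rack",plane("top",(312.3,213.7),0), "carrier",plane("top",(203.5,231),0),plane("side",(323.3,222.2),0),"hinge",plane("top",(197.6,258.3),.054),plane("side",(295.9,209),.054))
d=np.load("pics/top0.npy"); P=cloud("top",d)
for nm,(u0,u1,v0,v1) in dict(carrier=(150,250,180,275),rackreg=(250,400,135,240)).items():
    q=P[v0:v1,u0:u1].reshape(-1,3); q=q[np.isfinite(q[:,0])]; print(nm,len(q))
    for lo,hi in ((.02,.045),(.045,.08),(.08,.14),(.14,.17),(.17,.19),(.19,.22),(.22,.3)):
        s=q[(q[:,2]>lo)&(q[:,2]<hi)]
        if len(s)>8:
            r=cv2.minAreaRect((s[:,:2]*1000).astype(np.float32)); print(lo,hi,len(s),s.mean(0),np.round(r[0]),np.round(r[1]),round(r[2],1))
p,_=snapshot("top")
a=cv2.resize(p[130:290,140:400],None,fx=3,fy=3,interpolation=cv2.INTER_CUBIC); cv2.imwrite("pics/topc.png",a[:,:,::-1])
p,_=snapshot("side")
a=cv2.resize(p[130:330,230:430],None,fx=3,fy=3,interpolation=cv2.INTER_CUBIC); cv2.imwrite("pics/sidec.png",a[:,:,::-1])
E
```

```text
hook top [ 0.6605 -0.2219  0.155 ]
hook top [ 0.6207 -0.2881  0.155 ]
hook top [ 0.5837 -0.3564  0.155 ]
hook top [ 0.558  -0.4294  0.155 ]
hook side [ 0.6472 -0.2071  0.155 ]
hook side [ 0.62   -0.2838  0.155 ]
hook side [ 0.5827 -0.3678  0.155 ]
hook side [ 0.5562 -0.4343  0.155 ]
rack [ 0.6023 -0.3209  0.    ] carrier [ 0.552  -0.0319  0.    ] [ 0.5595 -0.0166  0.    ] hinge [ 0.4732 -0.0317  0.054 ] [ 0.473  -0.0213  0.054 ]
carrier 9459
0.02 0.045 831 [ 0.5663 -0.0234  0.0302] [559. -24.] [157. 147.] 6.6
0.045 0.08 154 [ 0.539  -0.031   0.0596] [556. -29.] [167.  53.] 4.2
0.08 0.14 119 [ 0.4431 -0.0871  0.1163] [443. -89.] [132.  48.] 76.1
0.14 0.17 260 [ 0.4823 -0.1588  0.1586] [ 464. -109.] [ 62. 147.] 20.4
0.19 0.22 15 [ 0.4564 -0.0442  0.2054] [456. -42.] [ 6. 13.] 2.4
0.22 0.3 48 [ 0.4468 -0.0413  0.258 ] [448. -39.] [11. 16.] 87.6
rackreg 15680
0.02 0.045 469 [ 0.7644 -0.4234  0.031 ] [ 768. -366.] [377. 201.] 68.3
0.045 0.08 622 [ 0.6628 -0.3258  0.0634] [ 667. -339.] [212. 284.] 16.7
0.08 0.14 410 [ 0.6224 -0.2892  0.0962] [ 632. -340.] [316. 109.] 65.9
0.14 0.17 1647 [ 0.6532 -0.3478  0.1598] [ 633. -340.] [328. 114.] 65.5
0.17 0.19 101 [ 0.6048 -0.3082  0.1795] [ 618. -349.] [287.  96.] 65.8
0.19 0.22 231 [ 0.6219 -0.2919  0.2123] [ 624. -292.] [191.  17.] 65.6
```

View pics/topc.png

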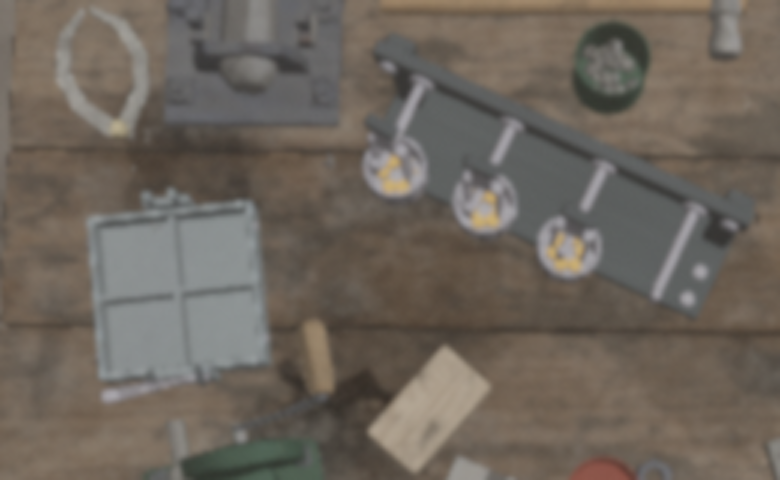

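View pics/sidec.png

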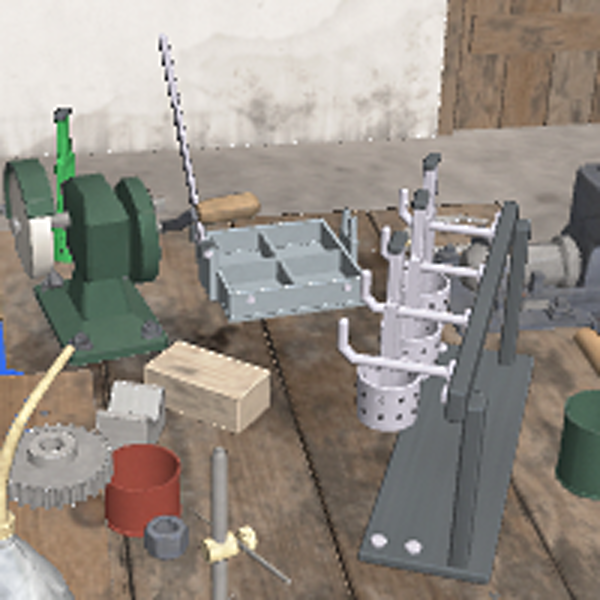

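Crops confirm: three white baskets on hooks 2–4 (near hook in the side view is empty), an empty carrier with a nearly upright bar on the robot's side, catch on the far side. Now a precise fit.

```bash
cat >> h.py <<'E'
from scipy.optimize import least_squares
def carrier(P,g=(.555,-.027,np.pi/2+.09)):
    q=P[np.isfinite(P[...,0])]
    q=q[(np.hypot(q[:,0]-g[0],q[:,1]-g[1])<.13)&(q[:,2]>.022)&(q[:,2]<.040)][:,:2]
    def loc(p):
        c,s=np.cos(p[2]),np.sin(p[2]); d=q-p[:2]; return np.c_[d@[c,s],d@[-s,c]]
    L=np.array([-.069,0,.069])
    def f(p):
        l=loc(p); a=np.abs(l[:,:,None]-L).min(2); out=np.clip(np.abs(l)-.0715,0,None).sum(1)
        return np.r_[np.minimum(a.min(1),.012)+out]
    best=None
    for dx in(-.02,0,.02):
        for dy in(-.02,0,.02):
            for da in(-.1,0,.1):
                r=least_squares(f,np.array(g)+[dx,dy,da],loss="soft_l1",f_scale=.003,x_scale=[.01,.01,.1])
                if best is None or r.cost<best.cost: best=r
    return best.x,best.cost/len(q)*1e6,len(q)
def heads(P,g,zlo=.2,zhi=.225,r=.03):
    q=P[np.isfinite(P[...,0])]; s=q[(np.hypot(q[:,0]-g[0],q[:,1]-g[1])<r)&(q[:,2]>zlo)&(q[:,2]<zhi)]
    rc=cv2.minAreaRect((s[:,:2]*1000).astype(np.float32)); return s.mean(0),len(s),rc
def pk(c):
    a=np.array(c); C,S=np.cos(a[2]),np.sin(a[2])
    return {(i,j):a[:2]+np.array([C*i-S*j,S*i+C*j])*.0345 for i in(-1,1) for j in(-1,1)}
E
python3 - <<'E'
from h import *
np.set_printoptions(precision=4,suppress=True)
for n in("top","side"):
    P=cloud(n,np.load(f"pics/{n}0.npy"))
    print(n,"carrier",carrier(P))
    for g in((.6605,-.222),(.62,-.288),(.583,-.356)): print(heads(P,g,.19,.225,.035))
    for z in (.1,.15,.2,.25):
        q=P[np.isfinite(P[...,0])]; s=q[(abs(q[:,2]-z)<.02)&(abs(q[:,0]-.455)<.04)&(abs(q[:,1]+.035)<.035)]; print("bar",z,len(s),s.mean(0) if len(s) else '')
    print("tips",[heads(P,g,.174,.187,.02)[:2] for g in((.64,-.21),(.6,-.278),(.562,-.347),(.537,-.42))])
P=cloud("top",np.load("pics/top0.npy")); c=carrier(P)[0]; print(pk(c))
s=P[np.isfinite(P[...,0])]; s=s[(s[:,0]>.2)&(s[:,0]<.9)&(s[:,1]<.2)&(s[:,1]>-.6)]
for xx in np.arange(.25,.9,.1): print(round(xx,2),[round(float(np.nanmax(np.r_[0,s[(abs(s[:,0]-xx)<.05)&(abs(s[:,1]-yy)<.05)][:,2]])),2) for yy in np.arange(-.55,.2,.1)])
E
```

```text
top carrier (array([ 0.5597, -0.0255,  1.6922]), np.float64(1.804398072716932), 784)
(array([ 0.6541, -0.2168,  0.213 ]), 74, ((654.9824829101562, -216.3927001953125), (27.128742218017578, 11.408767700195312), 65.164794921875))
(array([ 0.6247, -0.2919,  0.2119]), 81, ((625.9519653320312, -291.7169189453125), (27.73575782775879, 11.953393936157227), 69.19967651367188))
(array([ 0.5876, -0.365 ,  0.2121]), 76, ((588.2845458984375, -365.5915832519531), (27.532005310058594, 12.407464981079102), 61.88905715942383))
bar 0.1 82 [ 0.4347 -0.0482  0.1089]
bar 0.15 13 [ 0.4657 -0.0437  0.1505]
bar 0.2 17 [ 0.4567 -0.0447  0.2033]
bar 0.25 19 [ 0.4484 -0.0433  0.252 ]
tips [(array([ 0.6421, -0.2131,  0.1812]), 20), (array([ 0.6012, -0.2807,  0.1813]), 11), (array([ 0.5679, -0.3535,  0.1812]), 10), (array([ 0.5346, -0.4258,  0.1811]), 11)]
side carrier (array([ 0.554 , -0.0264,  1.6937]), np.float64(4.304683528590086), 562)
(array([ 0.6494, -0.2227,  0.2053]), 57, ((650.4110107421875, -219.5088348388672), (27.986371994018555, 10.442870140075684), 58.96665573120117))
(array([ 0.6198, -0.2977,  0
[... 397 characters left out ...]
8  0.2501]
tips [(array([ 0.6419, -0.2159,  0.1796]), 20), (array([ 0.5967, -0.283 ,  0.179 ]), 11), (array([ 0.5636, -0.3566,  0.1793]), 15), (array([ 0.5305, -0.4281,  0.1793]), 14)]
{(-1, -1): array([ 0.5981, -0.0555]), (-1, 1): array([ 0.5296, -0.0639]), (1, -1): array([0.5898, 0.0129]), (1, 1): array([0.5213, 0.0046])}
0.25 [0.14, 0.14, 0.14, 0.17, 0.14, 0.17, 0.14, 0.14]
0.35 [0.11, 0.12, 0.1, 0.05, 0.16, 0.17, 0.17, 0.01]
0.45 [0.2, 0.05, 0.05, 0.04, 0.17, 0.28, 0.04, 0.01]
0.55 [0.17, 0.18, 0.22, 0.18, 0.17, 0.04, 0.04, 0.01]
0.65 [0.16, 0.17, 0.22, 0.22, 0.1, 0.08, 0.05, 0.01]
0.75 [0.05, 0.07, 0.07, 0.17, 0.07, 0.07, 0.02, 0.01]
0.85 [0.12, 0.04, 0.03, 0.03, 0.13, 0.13, 0.01, 0.01]
```

>>> move_arm(steps=[0,0,0,0,0,0.18,0.5,0,0,0,0,0,0.18,0.5,0,0,-0.06,0.2,-0.44,0.18,0.5,0,0,-0.06,0.2,-0.44,0.18,0.5,0,0,-0.06,0.2,-0.44,0.18,0.5,0,0,-0.06,0.2,-0.44,0.18,0.5,0,0,-0.06,0.2,-0.44,0.18,0.5,0,0,-0.06,0.2,-0.44,0.18,0.5,0,0,-0.06,0.2,-0.44,0.18,0.5,0,0,-0.06,0.2,-0.44,0.18,0.5,0,0,-0.06,0.2,-0.44,0.18,0.5,0,0,-0.06,0.2,-0.44,0.18,0.5])

```text
time: 2.5
tool_pos: [0.3988, 0.0706, 0.4002]
ee_rot: [3.141, 0.001, 2.711]
wrist_force: [-0.2, 0.9, 0.8]
width: 0.0473
finger_force: 0.0
```

>>> move_arm(steps=[0,0,0,0.187,-0.437,0,0.5,0,0,0,0.187,-0.437,0,0.5,0,0,0,0.187,-0.437,0,0.5,0,0,0,0.187,-0.437,0,0.5,0,0,0,0.187,-0.437,0,0.5,0,0,0,0.187,-0.437,0,0.5,0,0,0,0.187,-0.437,0,0.5,0,0,0,0.187,-0.437,0,0.5,0,0,0,0.187,-0.437,0,0.5,0,0,0,0.187,-0.437,-0.14,0.5,0,0,0,0.187,-0.437,-0.14,0.5,0,0,0,0.187,-0.437,-0.14,0.5])

```text
time: 3.7
tool_pos: [0.5855, -0.3651, 0.2557]
ee_rot: [3.141, -0.002, 2.712]
wrist_force: [-0.2, -0.1, 0.1]
width: 0.0471
finger_force: 0.0
```

```bash
python3 - <<'E'
from h import *
o=get_obs(); print(o["tool_pos"],o["ee_rot"])
p,d=snapshot("side"); a=p[150:300,290:450]; a=cv2.resize(a,None,fx=4,fy=4,interpolation=cv2.INTER_CUBIC)
for P in ([*o["tool_pos"]],[.586,-.366,.215]):
    u=(proj("side",P)[0]-[290,150])*4; cv2.drawMarker(a,(int(u[0]),int(u[1])),(255,0,0),0,12)
cv2.imwrite("pics/s1.png",a[:,:,::-1])
E
```

```text
[ 0.58550938 -0.36512752  0.25574191] [ 3.14096556e+00 -2.23462228e-03  2.71188544e+00]
```

View pics/s1.png

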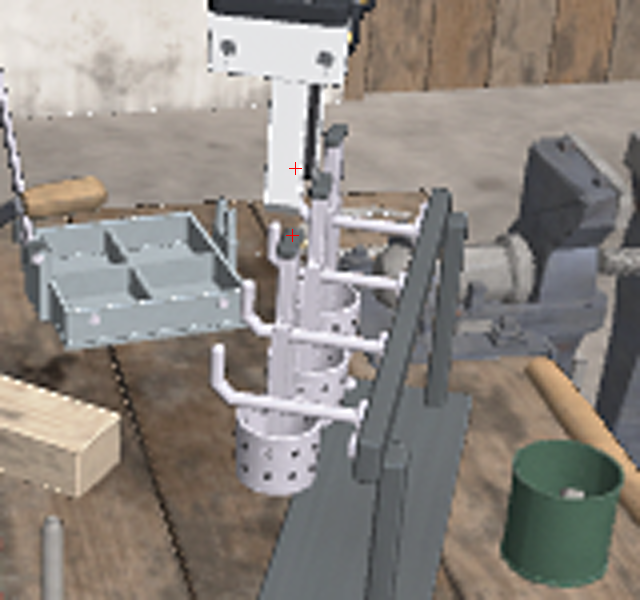

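Finger and head (pixel 290,240) line up; descend and grip.

>>> move_arm(steps=[0,0,0,0,0,-0.03,0.5,0,0,0,0,0,-0.05,0.5,0,0,0,0,0,-0.073,0.5,0,0,0,0,0,-0.073,0.5,0,0,0,0,0,-0.073,0,0,0,0,0,0,-0.073,0,0,0,0,0,0,-0.073,0,0,0,0,0,0,-0.073,0,0,0,0,0,0,-0.073,0,0,0,0,0,0,-0.073,0])

```text
time: 4.75
tool_pos: [0.586, -0.3645, 0.189]
ee_rot: [-3.141, 0.004, 2.713]
wrist_force: [-0.4, 0.1, 6.5]
width: 0.0275
finger_force: 30.0
```

```bash
python3 - <<'E'
from h import *
p,d=snapshot("side"); a=p[170:270,310:410]; a=cv2.resize(a,None,fx=6,fy=6,interpolation=cv2.INTER_CUBIC)
cv2.imwrite("pics/s2.png",a[:,:,::-1])
o=get_obs();print(o["wrist_force"],o["wrist_torque"],o["tool_pos"],o["width"])
E
```

```text
[-3.50487428e-03 -1.25316285e-01  5.87425705e+00] [-0.0369265  -0.00019647  0.00363281] [ 0.58601434 -0.36450418  0.1890431 ] 0.028038936819408902
```

View pics/s2.png

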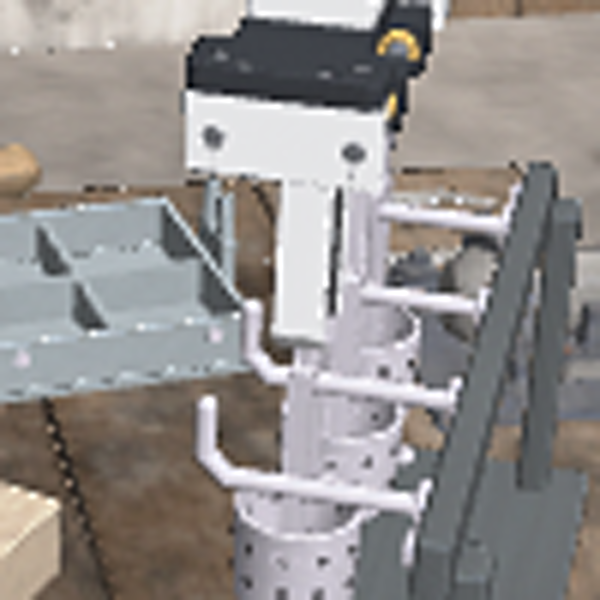

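The pads have caught the T head (28 mm), so open, go lower and grip again.

>>> move_arm(steps=[0,0,0,0,0,0,0.5,0,0,0,0,0,0,0.5,0,0,0,0,0,-0.006,0.5,0,0,0,0,0,-0.006,0.5,0,0,0,0,0,-0.006,0.5])

```text
time: 5.3
tool_pos: [0.5849, -0.3637, 0.1793]
ee_rot: [3.141, -0.002, 2.713]
wrist_force: [0.1, -1.0, -0.1]
width: 0.0466
finger_force: 0.0
```

>>> move_arm(steps=[0,0,0,0,0,0.001,0,0,0,0,0,0,0.001,0,0,0,0,0,0,0.001,0,0,0,0,0,0,0.001,0,0,0,0,0,0,0.001,0,0,0,0,0,0,0.001,0])

```text
time: 5.9
tool_pos: [0.5854, -0.364, 0.1818]
ee_rot: [-3.142, 0.001, 2.713]
wrist_force: [0.9, -0.0, 0.2]
width: 0.0276
finger_force: 30.0
```

The pads' faces reach up past the head, so the head is what gets held, deep between the fingers (about 40 mm of slip margin). I'll use that grip: lift 40 mm, out 62 mm to rack -x, up.

>>> move_arm(steps=[0,0,0,0,0,0.02,0,0,0,0,0,0,0.04,0,0,0,0,0,0,0.04,0,0,0,0,-0.02,0.009,0.04,0,0,0,0,-0.04,0.018,0.04,0,0,0,0,-0.058,0.027,0.04,0,0,0,0,-0.058,0.027,0.04,0,0,0,0,-0.058,0.027,0.07,0,0,0,0,-0.058,0.027,0.11,0,0,0,0,-0.058,0.027,0.15,0,0,0,0,-0.058,0.027,0.15,0])

```text
time: 7.0
tool_pos: [0.5293, -0.3383, 0.3385]
ee_rot: [-3.139, 0.013, 2.713]
wrist_force: [-0.2, -0.4, -0.3]
width: 0.0273
finger_force: 30.0
```

```bash
cat >> h.py <<'E'
def look():
    "mean of top and side carrier fits"
    r=[]
    for n in("top","side"):
        p,d=snapshot(n); c=carrier(cloud(n,d)); r.append(c[0]); print(n,np.round(c[0],4),round(c[1],1),c[2])
    m=np.mean(r,0); print("mean",m.round(4),{k:v.round(4) for k,v in pk(m).items()}); return m,p
E
python3 - <<'E'
from h import *
o=get_obs();print(o["tool_pos"],o["ee_rot"],o["width"],o["wrist_force"])
m,p=look(); cv2.imwrite("pics/s3.png",cv2.resize(p[100:300,230:430],None,fx=3,fy=3)[:,:,::-1])
E
```

```text
[ 0.5292771  -0.33828118  0.33848607] [-3.1388503   0.01270587  2.71293394] 0.027252457286842252 [-0.24508919 -0.36908816 -0.25762626]
top [ 0.56   -0.0253  1.6924] 1.7 677
side [ 0.5537 -0.027   1.6901] 4.4 486
mean [ 0.5569 -0.0262  1.6912] {(-1, -1): array([ 0.5952, -0.0563]), (-1, 1): array([ 0.5267, -0.0646]), (1, -1): array([0.587 , 0.0122]), (1, 1): array([0.5185, 0.0039])}
```

View pics/s3.png

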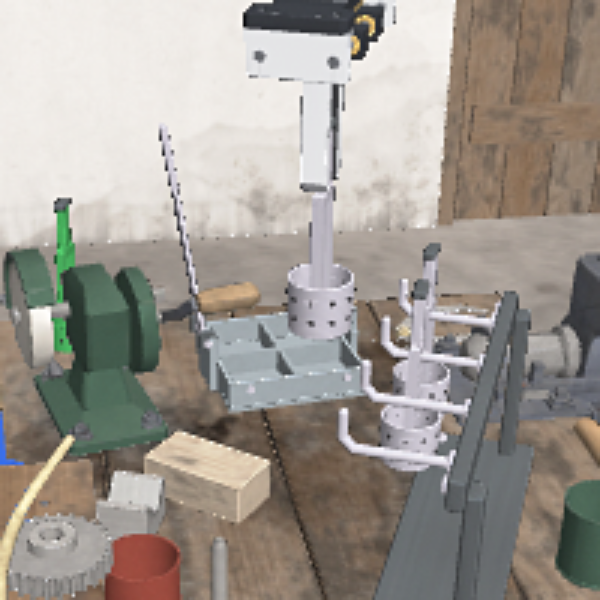

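Basket free, hanging upright from the fingers. Over to the far pocket nearest the rack.

>>> move_arm(steps=[0,0,0.14,0.016,0.07,0,0,0,0,0.28,0.033,0.14,0,0,0,0,0.42,0.05,0.21,0,0,0,0,0.55,0.06,0.25,0,0,0,0,0.55,0.066,0.282,0,0,0,0,0.55,0.066,0.282,0,0,0,0,0.55,0.066,0.282,0,0,0,0,0.55,0.066,0.282,-0.05,0,0,0,0.55,0.066,0.282,-0.09,0,0,0,0.55,0.066,0.282,-0.13,0,0,0,0.55,0.066,0.282,-0.13,0,0,0,0.55,0.066,0.282,-0.13,0])

```text
time: 8.3
tool_pos: [0.5925, -0.0556, 0.1996]
ee_rot: [3.14, -0.004, -3.021]
wrist_force: [0.6, 0.1, -0.5]
width: 0.0273
finger_force: 30.0
```

```bash
python3 - <<'E'
from h import *
o=get_obs();print(o["tool_pos"],o["ee_rot"],o["width"],o["wrist_force"])
p,d=snapshot("side"); print(carrier(cloud("side",d)))
cv2.imwrite("pics/s4.png",cv2.resize(p[100:260,250:410],None,fx=3.7,fy=3.7,interpolation=cv2.INTER_CUBIC)[:,:,::-1])
E
```

```text
[ 0.59247146 -0.05556109  0.19962373] [ 3.14045626 -0.00406923 -3.02122181] 0.027291067026182177 [ 0.56496566  0.05427997 -0.50347357]
(array([ 0.55365391, -0.02658322,  1.69303622]), np.float64(4.780764389960518), 520)
```

View pics/s4.png

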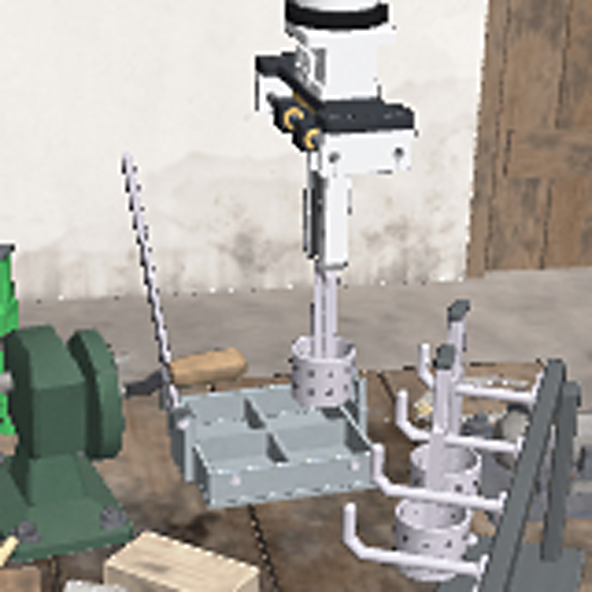

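```bash
cat >> h.py <<'E'
def cup(n,g,z0,z1,d=None):
    if d is None: d=snapshot(n)[1]
    q=cloud(n,d); q=q[np.isfinite(q[...,0])]; q=q[(np.hypot(q[:,0]-g[0],q[:,1]-g[1])<.036)&(q[:,2]>z0)&(q[:,2]<z1)]
    r=least_squares(lambda p:np.hypot(q[:,0]-p[0],q[:,1]-p[1])-.026,g[:2],loss="soft_l1",f_scale=.002)
    return r.x,len(q),q[:,2].min(),q[:,2].max()
E
python3 - <<'E'
from h import *
print(cup("side",(.5925,-.0556),.065,.12),cup("top",(.5925,-.0556),.065,.12))
E
```

```text
(array([ 0.59291159, -0.05227812]), 288, np.float64(0.07242138325917075), np.float64(0.11999630487857922)) (array([ 0.60524151, -0.0570075 ]), 277, np.float64(0.07499982828108336), np.float64(0.11995498516169241))
```

>>> move_arm(steps=[0,0,0,0.001,-0.002,-0.02,0,0,0,0,0.001,-0.002,-0.035,0,0,0,0,0.001,-0.002,-0.045,0,0,0,0,0.001,-0.002,-0.055,0,0,0,0,0.001,-0.002,-0.062,0,0,0,0,0.001,-0.002,-0.062,0])

```text
time: 9.05
tool_pos: [0.5936, -0.0568, 0.1382]
ee_rot: [3.141, -0.002, -3.02]
wrist_force: [0.2, 0.4, -1.5]
width: 0.0281
finger_force: 30.0
```

>>> move_arm(steps=[0,0,0,0,0,-0.003,0,0,0,0,0,0,-0.004,0,0,0,0,0,0,-0.004,0.5,0,0,0,0,0,-0.004,0.5,0,0,0,0,0,-0.004,0.5,0,0,0,0,0,0.03,0.5,0,0,0,0,0,0.08,0.5,0,0,0,0,0,0.14,0.5,0,0,0,0,0,0.2,0.5,0,0,0,0,0,0.2,0.5])

```text
time: 10.05
tool_pos: [0.5952, -0.0571, 0.347]
ee_rot: [-3.138, 0.011, -3.02]
wrist_force: [-0.0, 0.0, 0.3]
width: 0.0469
finger_force: 0.0
```

```bash
python3 - <<'E'
from h import *
o=get_obs();print(o["tool_pos"],o["ee_rot"],o["width"],o["wrist_force"])
p,d=snapshot("side"); P=cloud("side",d)
print(heads(P,(.593,-.058),.15,.185,.03)[:2]); 
for g in((.652,-.217),(.623,-.292)): print(heads(P,g,.19,.225,.035)[:2])
cv2.imwrite("pics/s5.png",cv2.resize(p[130:260,250:410],None,fx=3.7,fy=3.7,interpolation=cv2.INTER_CUBIC)[:,:,::-1])
E
```

```text
[ 0.59519981 -0.05711712  0.34699498] [-3.13824932  0.01059088 -3.02030807] 0.04693925797057224 [-0.04964766  0.00285448  0.26702573]
(array([ 0.59200725, -0.05814872,  0.16120209]), 40)
(array([ 0.64949272, -0.22246271,  0.20553974]), 56)
(array([ 0.61995444, -0.29783855,  0.20643193]), 61)
```

View pics/s5.png

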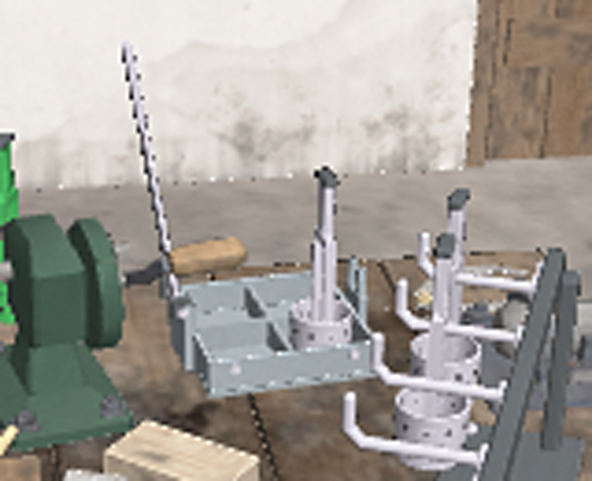

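Basket stands upright in its pocket (320,330 in crop). Next: the middle one.

>>> move_arm(steps=[0,0,-0.14,0.007,-0.06,0,0.5,0,0,-0.28,0.014,-0.12,0,0.5,0,0,-0.42,0.021,-0.18,0,0.5,0,0,-0.55,0.0285,-0.235,0,0.5,0,0,-0.55,0.0285,-0.235,0,0.5,0,0,-0.55,0.0285,-0.235,-0.04,0.5,0,0,-0.55,0.0285,-0.235,-0.08,0.5,0,0,-0.55,0.0285,-0.235,-0.08,0.5,0,0,-0.55,0.0285,-0.235,-0.08,0.5])

```text
time: 11.0
tool_pos: [0.6223, -0.2916, 0.2579]
ee_rot: [3.141, -0.004, 2.713]
wrist_force: [-0.3, -1.2, 1.2]
width: 0.047
finger_force: 0.0
```

>>> move_arm(steps=[0,0,0,0,0,-0.03,0.5,0,0,0,0,0,-0.055,0.5,0,0,0,0,0,-0.077,0.5,0,0,0,0,0,-0.077,0.5,0,0,0,0,0,-0.077,0,0,0,0,0,0,-0.077,0,0,0,0,0,0,-0.077,0,0,0,0,0,0,-0.077,0,0,0,0,0,0,-0.077,0])

```text
time: 11.9
tool_pos: [0.6241, -0.2923, 0.1858]
ee_rot: [3.141, 0.006, 2.713]
wrist_force: [0.8, 0.7, 6.5]
width: 0.0276
finger_force: 30.0
```

>>> move_arm(steps=[0,0,0,0,0,0.02,0,0,0,0,0,0,0.043,0,0,0,0,0,0,0.043,0,0,0,0,-0.02,0.009,0.043,0,0,0,0,-0.04,0.018,0.043,0,0,0,0,-0.058,0.027,0.043,0,0,0,0,-0.058,0.027,0.043,0,0,0,0,-0.058,0.027,0.07,0,0,0,0,-0.058,0.027,0.11,0,0,0,0,-0.058,0.027,0.16,0,0,0,0,-0.058,0.027,0.16,0])

```text
time: 13.0
tool_pos: [0.5669, -0.2662, 0.351]
ee_rot: [-3.14, 0.015, 2.713]
wrist_force: [0.6, 0.2, -0.0]
width: 0.0278
finger_force: 30.0
```

```bash
python3 - <<'E'
from h import *
o=get_obs();print(o["tool_pos"],o["ee_rot"],o["width"],o["wrist_force"])
m,p=look(); d=snapshot("side")[1]
t=o["tool_pos"]; print(cup("side",t[:2],t[2]-.125,t[2]-.095,d))
E
```

```text
[ 0.56691789 -0.26624092  0.35099234] [-3.14007481  0.01519995  2.7127021 ] 0.027815101185070905 [ 6.23836123e-01  1.68142454e-01 -5.45042369e-04]
top [ 0.5598 -0.025   1.6862] 7.4 240
side [ 0.554  -0.0264  1.6953] 8.4 573
mean [ 0.5569 -0.0257  1.6907] {(-1, -1): array([ 0.5953, -0.0558]), (-1, 1): array([ 0.5268, -0.0641]), (1, -1): array([0.587 , 0.0127]), (1, 1): array([0.5185, 0.0044])}
(array([ 0.56263279, -0.26382513]), 325, np.float64(0.22634748130506704), np.float64(0.2556587391042567))
```

>>> move_arm(steps=[0,0,0.14,0.005,0.07,0,0,0,0,0.28,0.01,0.14,0,0,0,0,0.42,0.015,0.2,0,0,0,0,0.55,0.02,0.25,0,0,0,0,0.55,0.0205,0.279,0,0,0,0,0.55,0.0205,0.279,0,0,0,0,0.55,0.0205,0.279,0,0,0,0,0.55,0.0205,0.279,-0.05,0,0,0,0.55,0.0205,0.279,-0.09,0,0,0,0.55,0.0205,0.279,-0.14,0,0,0,0.55,0.0205,0.279,-0.15,0,0,0,0.55,0.0205,0.279,-0.15,0])

```text
time: 14.35
tool_pos: [0.5832, 0.0133, 0.1883]
ee_rot: [3.14, -0.009, -3.021]
wrist_force: [0.6, 0.1, -0.8]
width: 0.0278
finger_force: 30.0
```

```bash
python3 - <<'E'
from h import *
o=get_obs();print(o["tool_pos"],o["ee_rot"],o["width"],o["wrist_force"])
t=o["tool_pos"]; d=snapshot("side")[1]; print(cup("side",t[:2],t[2]-.128,t[2]-.092,d),carrier(cloud("side",d)), heads(cloud("side",d),(.593,-.058),.15,.185,.03)[:2])
E
```

```text
[0.58322629 0.01332808 0.18827186] [ 3.14018238 -0.0086155  -3.02140644] 0.027797692434460824 [ 0.5909959   0.05847052 -0.79211182]
(array([0.58363885, 0.01294842]), 184, np.float64(0.0604429348023542), np.float64(0.0962135185530797)) (array([ 0.55411652, -0.02672064,  1.7006458 ]), np.float64(8.806343124135315), 557) (array([ 0.59195424, -0.05823166,  0.16158981]), 38)
```

>>> move_arm(steps=[0,0,0,0,-0.001,-0.015,0,0,0,0,0,-0.001,-0.03,0,0,0,0,0,-0.001,-0.04,0,0,0,0,0,-0.001,-0.046,0,0,0,0,0,-0.001,-0.05,0,0,0,0,0,-0.001,-0.05,0])

```text
time: 15.0
tool_pos: [0.585, 0.0131, 0.1419]
ee_rot: [3.141, -0.001, -3.02]
wrist_force: [0.1, 0.4, -2.6]
width: 0.0272
finger_force: 30.0
```

>>> move_arm(steps=[0,0,0,0,0,-0.002,0,0,0,0,0,0,-0.003,0,0,0,0,0,0,-0.003,0.5,0,0,0,0,0,-0.003,0.5,0,0,0,0,0,-0.003,0.5,0,0,0,0,0,0.03,0.5,0,0,0,0,0,0.08,0.5,0,0,0,0,0,0.14,0.5,0,0,0,0,0,0.2,0.5,0,0,0,0,0,0.2,0.5])

```text
time: 16.0
tool_pos: [0.5862, 0.013, 0.3499]
ee_rot: [-3.14, 0.011, -3.02]
wrist_force: [0.9, -0.3, 0.3]
width: 0.0469
finger_force: 0.0
```

```bash
python3 - <<'E'
from h import *
o=get_obs();print(o["tool_pos"],o["ee_rot"],o["width"],o["wrist_force"])
p,d=snapshot("side"); P=cloud("side",d)
for g in((.593,-.058),(.585,.013)):print(heads(P,g,.15,.185,.03)[:2]); 
print(heads(P,(.652,-.217),.19,.225,.035)[:2])
E
```

```text
[0.58621903 0.01299639 0.3499452 ] [-3.1395278   0.01096275 -3.02033759] 0.046904537395619006 [ 0.86940947 -0.3153552   0.28533242]
(array([ 0.59200427, -0.05832901,  0.16073714]), 42)
(array([0.58134239, 0.0082858 , 0.16123436]), 34)
(array([ 0.64964593, -0.22241499,  0.20555934]), 56)
```

>>> move_arm(steps=[0,0,-0.14,0.016,-0.06,0,0.5,0,0,-0.28,0.032,-0.12,0,0.5,0,0,-0.42,0.048,-0.18,0,0.5,0,0,-0.55,0.066,-0.23,0,0.5,0,0,-0.55,0.066,-0.23,0,0.5,0,0,-0.55,0.066,-0.23,-0.04,0.5,0,0,-0.55,0.066,-0.23,-0.085,0.5,0,0,-0.55,0.066,-0.23,-0.085,0.5,0,0,-0.55,0.066,-0.23,-0.085,0.5])

```text
time: 16.95
tool_pos: [0.6506, -0.2166, 0.2555]
ee_rot: [-3.142, -0.005, 2.713]
wrist_force: [-0.4, 0.1, 2.0]
width: 0.0469
finger_force: 0.0
```

>>> move_arm(steps=[0,0,0,0,0,-0.03,0.5,0,0,0,0,0,-0.055,0.5,0,0,0,0,0,-0.077,0.5,0,0,0,0,0,-0.077,0.5,0,0,0,0,0,-0.077,0.5,0,0,0,0,0,-0.077,0,0,0,0,0,0,-0.077,0,0,0,0,0,0,-0.077,0,0,0,0,0,0,-0.077,0,0,0,0,0,0,-0.077,0])

```text
time: 17.95
tool_pos: [0.6521, -0.2171, 0.1826]
ee_rot: [3.141, 0.004, 2.713]
wrist_force: [0.5, 0.6, 5.5]
width: 0.0272
finger_force: 30.0
```

>>> move_arm(steps=[0,0,0,0,0,0.02,0,0,0,0,0,0,0.043,0,0,0,0,0,0,0.043,0,0,0,0,-0.02,0.009,0.043,0,0,0,0,-0.04,0.018,0.043,0,0,0,0,-0.058,0.027,0.043,0,0,0,0,-0.058,0.027,0.043,0,0,0,0,-0.058,0.027,0.07,0,0,0,0,-0.058,0.027,0.11,0,0,0,0,-0.058,0.027,0.16,0,0,0,0,-0.058,0.027,0.16,0])

```text
time: 19.05
tool_pos: [0.5955, -0.1911, 0.3486]
ee_rot: [3.141, 0.015, 2.712]
wrist_force: [1.0, -0.6, -0.9]
width: 0.0277
finger_force: 30.0
```

```bash
python3 - <<'E'
from h import *
o=get_obs();print(o["tool_pos"],o["ee_rot"],o["width"],o["wrist_force"])
m,p=look(); d=snapshot("side")[1]
t=o["tool_pos"]; print(cup("side",t[:2],t[2]-.125,t[2]-.095,d))
for g in((.593,-.058),(.582,.01)):print(heads(cloud("side",d),g,.15,.185,.03)[:2])
E
```

```text
[ 0.59550737 -0.19111725  0.34862581] [3.14128276 0.01469348 2.71248859] 0.027715854744620908 [ 0.96826762 -0.62630452 -0.85671622]
top [ 0.5597 -0.0249  1.6997] 4.4 205
side [ 0.5552 -0.0269  1.6713] 10.4 606
mean [ 0.5575 -0.0259  1.6855] {(-1, -1): array([ 0.5957, -0.0562]), (-1, 1): array([ 0.5272, -0.0641]), (1, -1): array([0.5878, 0.0123]), (1, 1): array([0.5193, 0.0044])}
(array([ 0.5933774 , -0.18722275]), 294, np.float64(0.223785996167604), np.float64(0.25359709354924265))
(array([ 0.59127775, -0.05692431,  0.16138588]), 33)
(array([0.58139045, 0.00727047, 0.16118215]), 37)
```

>>> move_arm(steps=[0,0,0.14,-0.017,0.03,0,0,0,0,0.28,-0.034,0.06,0,0,0,0,0.42,-0.05,0.095,0,0,0,0,0.55,-0.0675,0.127,0,0,0,0,0.55,-0.0675,0.127,0,0,0,0,0.55,-0.0675,0.127,-0.04,0,0,0,0.55,-0.0675,0.127,-0.08,0,0,0,0.55,-0.0675,0.127,-0.12,0,0,0,0.55,-0.0675,0.127,-0.15,0,0,0,0.55,-0.0675,0.127,-0.15,0,0,0,0.55,-0.0675,0.127,-0.15,0])

```text
time: 20.3
tool_pos: [0.5253, -0.0633, 0.1889]
ee_rot: [3.141, -0.003, -3.021]
wrist_force: [0.2, -0.3, -0.5]
width: 0.0274
finger_force: 30.0
```

```bash
python3 - <<'E'
from h import *
o=get_obs();print(o["tool_pos"],o["ee_rot"],o["width"],o["wrist_force"])
t=o["tool_pos"]; p,d=snapshot("side"); print(cup("side",t[:2],t[2]-.128,t[2]-.092,d),carrier(cloud("side",d)))
cv2.imwrite("pics/s6.png",cv2.resize(p[100:260,250:410],None,fx=3.7,fy=3.7,interpolation=cv2.INTER_CUBIC)[:,:,::-1])
E
```

```text
[ 0.52525937 -0.06334818  0.18893707] [ 3.14053991 -0.00338965 -3.02143728] 0.02737885965979608 [ 0.17954301 -0.33709764 -0.53499813]
(array([ 0.52357099, -0.0591828 ]), 192, np.float64(0.061053325225692026), np.float64(0.09682352112788908)) (array([ 0.55526915, -0.02696388,  1.66954486]), np.float64(11.860518279733352), 527)
```

View pics/s6.png

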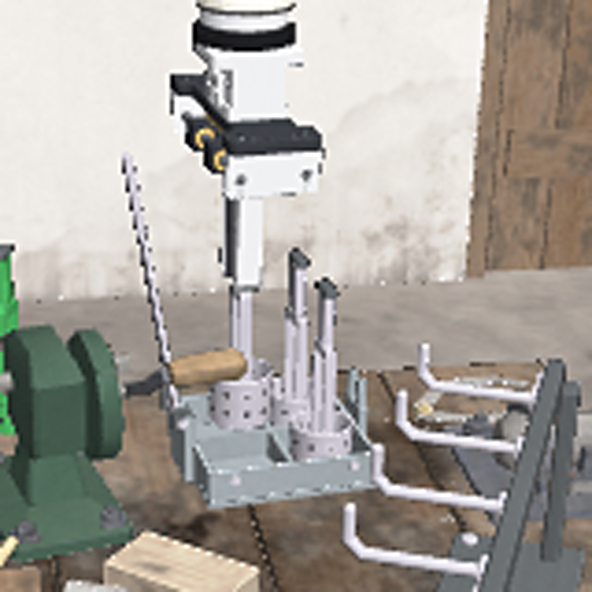

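>>> move_arm(steps=[0,0,0,0,-0.002,-0.015,0,0,0,0,0,-0.002,-0.03,0,0,0,0,0,-0.002,-0.04,0,0,0,0,0,-0.002,-0.046,0,0,0,0,0,-0.002,-0.05,0,0,0,0,0,-0.002,-0.05,0])

```text
time: 20.95
tool_pos: [0.5255, -0.0649, 0.1398]
ee_rot: [3.141, -0.001, -3.02]
wrist_force: [0.2, 0.8, -2.1]
width: 0.0274
finger_force: 30.0
```

>>> move_arm(steps=[0,0,0,0,0,-0.002,0,0,0,0,0,0,-0.005,0,0,0,0,0,0,-0.005,0.5,0,0,0,0,0,-0.005,0.5,0,0,0,0,0,-0.005,0.5,0,0,0,0,0,0.03,0.5,0,0,0,0,0,0.08,0.5,0,0,0,0,0,0.14,0.5,0,0,0,0,0,0.2,0.5,0,0,0,0,0,0.25,0.5,0,0,0,0,0,0.25,0.5])

```text
time: 22.05
tool_pos: [0.5263, -0.0651, 0.3974]
ee_rot: [-3.138, 0.01, -3.02]
wrist_force: [0.1, -0.4, 1.0]
width: 0.0469
finger_force: 0.0
```

```bash
python3 - <<'E'
from h import *
o=get_obs();print(o["tool_pos"],o["ee_rot"],o["width"],o["wrist_force"])
for n in("side","top"):
    p,d=snapshot(n); P=cloud(n,d); print(n,carrier(P))
    for g in((.593,-.058),(.585,.01),(.525,-.064)):print(heads(P,g,.15,.185,.03)[:2])
    q=P[np.isfinite(P[...,0])]
    for z in (.17,.2,.23,.26): s=q[(abs(q[:,2]-z)<.015)&(abs(q[:,0]-.455)<.03)&(abs(q[:,1]+.035)<.035)]; print("bar",z,len(s),s.mean(0) if len(s) else '')
    if n=="side": cv2.imwrite("pics/s7.png",cv2.resize(p[100:260,250:410],None,fx=3.7,fy=3.7,interpolation=cv2.INTER_CUBIC)[:,:,::-1])
E
```

```text
[ 0.52631829 -0.06509864  0.39735836] [-3.13801994  0.0098786  -3.02034663] 0.04689746245495827 [ 0.13955216 -0.40569126  1.00312677]
side (array([ 0.555806  , -0.027203  ,  1.67768815]), np.float64(14.024537310532834), 641)
(array([ 0.59203201, -0.05862694,  0.16172728]), 39)
(array([0.58136117, 0.00712748, 0.16123593]), 37)
(array([ 0.52308297, -0.06649015,  0.16124153]), 39)
bar 0.17 26 [ 0.45551878 -0.04252041  0.1711078 ]
bar 0.2 30 [ 0.45121065 -0.04398361  0.20051681]
bar 0.23 32 [ 0.44607092 -0.04285461  0.23028395]
bar 0.26 35 [ 0.44147203 -0.0429465   0.2596553 ]
top (array([ 0.56001018, -0.0252784 ,  1.69035854]), np.float64(8.169169306239636), 796)
(array([nan, nan, nan]), 0)
(array([0.58185296, 0.01394034, 0.15119968]), 2)
(array([ 0.52765602, -0.06226897,  0.1662451 ]), 64)
bar 0.17 9 [ 0.46321849 -0.04598722  0.16683863]
bar 0.2 14 [ 0.45672169 -0.04582315  0.20174566]
bar 0.23 15 [ 0.45280593 -0.04262841  0.22745471]
bar 0.26 28 [ 0.44543175 -0.04130275  0.26542192]h.py:33: RuntimeWarning: Mean of empty slice.
  rc=cv2.minAreaRect((s[:,:2]*1000).astype(np.float32)); return s.mean(0),len(s),rc
  ret = um.true_divide(
```

View pics/s7.png

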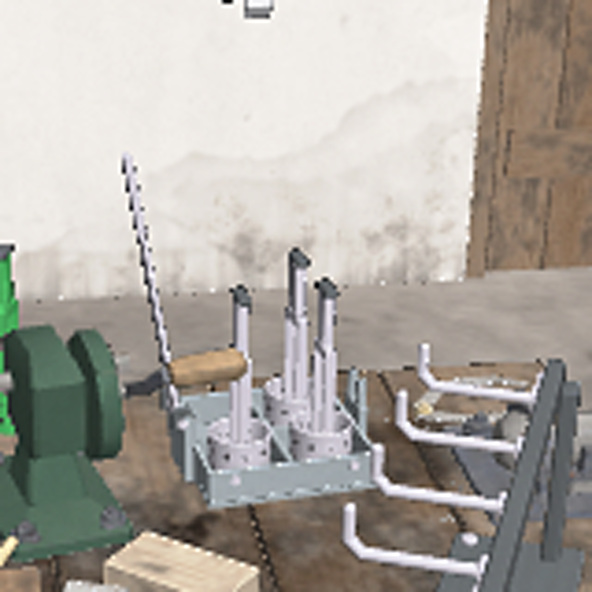

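All three stand in pockets (heads 161 mm up, at crop 241,290; 298,257; 326,288). Now get behind the bar with shut fingers.

>>> move_arm(steps=[0,0,0,-0.05,0.01,0,0,0,0,0,-0.112,0.0215,0,0,0,0,0,-0.112,0.0215,0,0,0,0,0,-0.112,0.0215,0,0,0,0,0,-0.112,0.0215,-0.05,0,0,0,0,-0.112,0.0215,-0.1,0,0,0,0,-0.112,0.0215,-0.137,0,0,0,0,-0.112,0.0215,-0.137,0,0,0,0,-0.112,0.0215,-0.137,0])

```text
time: 23.05
tool_pos: [0.414, -0.0435, 0.2528]
ee_rot: [3.141, -0.002, -3.02]
wrist_force: [0.1, 0.3, 1.0]
width: 0.0003
finger_force: 0.0
```

```bash
python3 - <<'E'
from h import *
o=get_obs();print(o["tool_pos"],o["ee_rot"],o["width"],o["wrist_force"])
p,d=snapshot("side")
cv2.imwrite("pics/s8.png",cv2.resize(p[100:260,250:410],None,fx=3.7,fy=3.7,interpolation=cv2.INTER_CUBIC)[:,:,::-1])
E
```

```text
[ 0.41400031 -0.04352553  0.2527759 ] [ 3.14059484e+00 -2.28821706e-03 -3.02042998e+00] 0.0003416649676114348 [0.12729642 0.26422606 1.03131854]
```

View pics/s8.png

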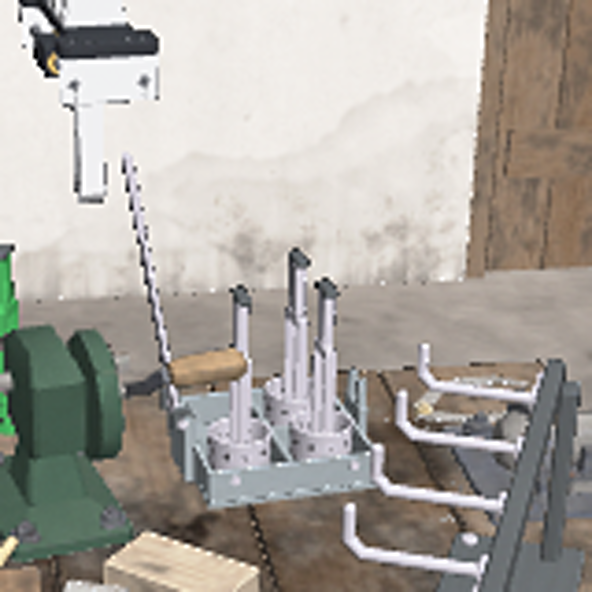

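Fingers (90,150) are behind the bar (130,160). Push it over.

>>> move_arm(steps=[0,0,0,0.02,0.002,0.003,0,0,0,0,0.04,0.005,0.008,0,0,0,0,0.063,0.008,0.012,0,0,0,0,0.085,0.0105,0.014,0,0,0,0,0.1,0.012,0.011,0,0,0,0,0.114,0.014,0.008,0,0,0,0,0.129,0.016,0.003,0,0,0,0,0.143,0.0175,-0.003,0,0,0,0,0.143,0.0175,-0.003,0])

```text
time: 24.0
tool_pos: [0.5594, -0.0261, 0.2522]
ee_rot: [-3.141, 0.003, -3.02]
wrist_force: [-0.1, 0.0, 0.1]
width: 0.0003
finger_force: 0.0
```

```bash
python3 - <<'E'
from h import *
o=get_obs();print(o["tool_pos"],o["ee_rot"],o["width"],o["wrist_force"])
p,d=snapshot("side")
cv2.imwrite("pics/s9.png",cv2.resize(p[100:260,250:410],None,fx=3.7,fy=3.7,interpolation=cv2.INTER_CUBIC)[:,:,::-1])
print(carrier(cloud("side",d)))
E
```

```text
[ 0.5593516  -0.02610156  0.25224296] [-3.14079786  0.00346004 -3.01993044] 0.00030234197634505366 [-1.29590602e-01  4.58501004e-05  8.45623000e-02]
(array([ 0.55599555, -0.02663464,  1.68648754]), np.float64(13.71764176030044), 627)
```

View pics/s9.png

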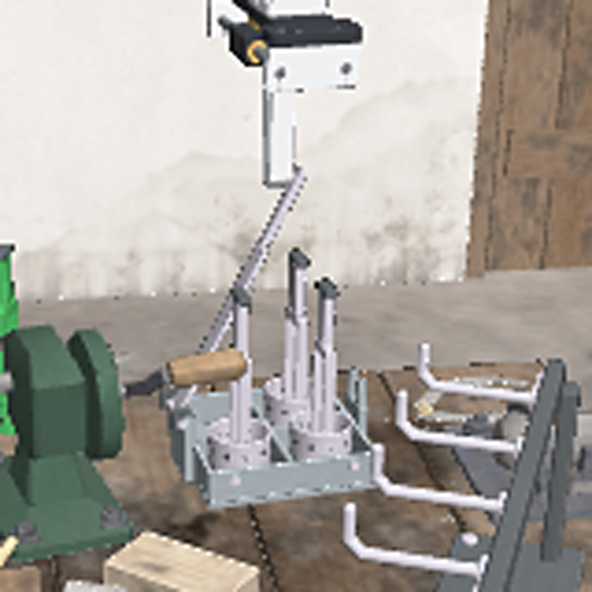

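Bar leans over, following the finger. Continue down the arc.

>>> move_arm(steps=[0,0,0,0.024,0.003,-0.016,0,0,0,0,0.048,0.006,-0.035,0,0,0,0,0.069,0.0085,-0.058,0,0,0,0,0.0855,0.0105,-0.082,0,0,0,0,0.095,0.012,-0.1,0,0,0,0,0.102,0.0125,-0.119,0,0,0,0,0.106,0.013,-0.134,0,0,0,0,0.109,0.0135,-0.149,0,0,0,0,0.111,0.014,-0.163,0,0,0,0,0.112,0.014,-0.173,0,0,0,0,0.112,0.014,-0.173,0])

```text
time: 25.15
tool_pos: [0.6675, -0.0119, 0.0754]
ee_rot: [3.141, -0.004, -3.02]
wrist_force: [-0.8, 0.2, 0.4]
width: 0.0007
finger_force: 0.0
```

```bash
python3 - <<'E'
from h import *
o=get_obs();print(o["tool_pos"],o["ee_rot"],o["width"],o["wrist_force"])
p,d=snapshot("side")
cv2.imwrite("pics/s10.png",cv2.resize(p[130:260,250:410],None,fx=4.5,fy=4.5,interpolation=cv2.INTER_CUBIC)[:,:,::-1])
print(carrier(cloud("side",d)))
E
```

```text
[ 0.66751055 -0.01186431  0.07536575] [ 3.14067202 -0.00364081 -3.02044739] 0.0007224297491172923 [-0.76477053  0.16781551  0.3741972 ]
(array([ 0.55512526, -0.02676285,  1.69000153]), np.float64(14.427085501224315), 586)
```

View pics/s10.png

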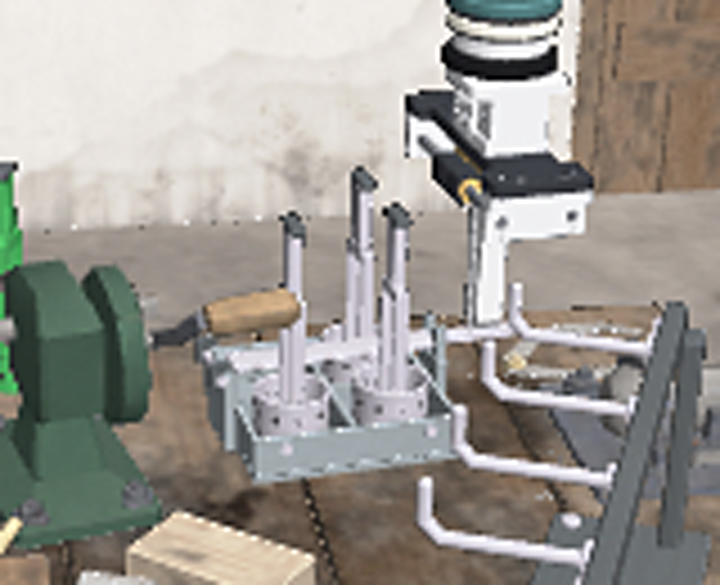

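Bar is level to a few mm, in the fork. Press gently until it seats.

>>> move_arm(steps=[0,0,0,0,0,-0.002,0,0,0,0,0,0,-0.004,0,0,0,0,0,0,-0.004,0])

```text
time: 25.5
tool_pos: [0.669, -0.012, 0.074]
ee_rot: [-3.141, 0.001, -3.02]
wrist_force: [-0.4, 0.5, 0.0]
width: 0.0007
finger_force: 0.0
```

>>> move_arm(steps=[0,0,0,0,0,-0.002,0,0,0,0,0,0,-0.002,0,0,0,0,0,0,-0.002,0])

```text
time: 25.8
tool_pos: [0.6692, -0.012, 0.0723]
ee_rot: [-3.141, 0.001, -3.02]
wrist_force: [-0.3, -0.3, 2.7]
width: 0.0004
finger_force: 1.4
```

>>> move_arm(steps=[0,0,0,0,0,-0.002,0,0,0,0,0,0,-0.003,0,0,0,0,0,0,-0.003,0])

```text
time: 26.1
tool_pos: [0.6693, -0.012, 0.072]
ee_rot: [-3.141, 0.002, -3.02]
wrist_force: [-4.5, 0.5, 11.4]
width: 0.0002
finger_force: 5.6
```

>>> move_arm(steps=[0,0,0,0,0,-0.002,0,0,0,0,0,0,-0.003,0,0,0,0,0,0,-0.003,0])

```text
time: 26.4
tool_pos: [0.6693, -0.012, 0.0717]
ee_rot: [-3.141, 0.003, -3.02]
wrist_force: [-7.6, 0.7, 20.2]
width: 0.0007
finger_force: 9.7
```

Firm stop at exactly the closed height (tips at 58 mm). Withdraw and check.

>>> move_arm(steps=[0,0,0,0,0,0.01,0,0,0,0,0,0,0.04,0,0,0,0,0.02,0,0.09,0,0,0,0,0.02,0,0.14,0,0,0,0,0.02,0,0.19,0,0,0,0,0.02,0,0.24,0,0,0,0,-0.2,0.25,0.3,0,0,0,0,-0.2,0.25,0.3,0,0,0,0,-0.2,0.25,0.3,0,0,0,0,-0.2,0.25,0.3,0,0,0,0,-0.2,0.25,0.3,0,0,0,0,-0.2,0.25,0.3,0])

```text
time: 27.6
tool_pos: [0.4926, 0.2104, 0.358]
ee_rot: [3.141, -0.001, -3.021]
wrist_force: [-0.5, 0.1, 0.2]
width: 0.0005
finger_force: 0.0
```

>>> move_arm(steps=[0,0,0,0,0,0,0,0,0,0,0,0,0,0,0,0,0,0,0,0,0,0,0,0,0,0,0,0,0,0,0,0,0,0,0])

```text
time: 28.1
tool_pos: [0.4949, 0.2082, 0.3572]
ee_rot: [-3.141, -0.002, -3.023]
wrist_force: [0.2, -0.4, 0.4]
width: 0.0006
finger_force: 0.0
```

```bash
python3 - <<'E'
from h import *
o=get_obs();print(o["tool_pos"],o["wrist_force"])
p,d=snapshot("side"); P=cloud("side",d)
for g in((.593,-.058),(.585,.01),(.525,-.064)):print(heads(P,g,.15,.185,.03)[:2])
q=P[np.isfinite(P[...,0])]; s=q[(abs(q[:,0]-.68)<.02)&(abs(q[:,1]+.012)<.02)&(q[:,2]>.03)]; print("tab",len(s),s.mean(0) if len(s) else '', s[:,2].max() if len(s) else '')
a=cv2.resize(p[130:260,250:410],None,fx=4.5,fy=4.5,interpolation=cv2.INTER_CUBIC)
cv2.imwrite("pics/s11.png",a[:,:,::-1])
E
```

```text
[0.49489507 0.20819269 0.3571646 ] [ 0.23205183 -0.37671414  0.44035615]
(array([ 0.59218192, -0.05801398,  0.16114003]), 40)
(array([0.58157412, 0.00741197, 0.16042221]), 39)
(array([ 0.52318591, -0.06547866,  0.16180321]), 36)
tab 31 [ 0.67477218 -0.0125894   0.05576769] 0.0599785477842683
```

View pics/s11.png

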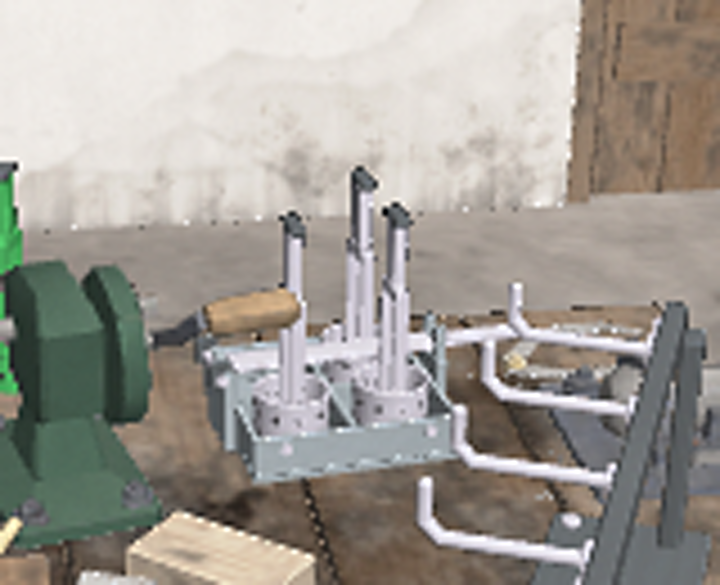

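The three baskets stand upright, the bar is level in the catch (tab at 56 mm), and all four hooks are empty. Handing in.

```bash
python3 -c "
from bench import *
print(close_job())"
```

```text
the job is handed in; nothing more can be done
None
```

All three baskets that were on the rack now stand upright in the carrier's pockets, the retaining bar is closed in its catch, and the job was handed in after about 28 s of robot time.

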